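# Find the high spot of a bangle with a plunger indicator

## Robot

A 6-joint arm with a two-finger parallel gripper is mounted at the origin on the work surface. World frame = base frame: x ahead of the robot, y to its left, z up, the work surface at z = 0. Lengths are in mm, angles in rad, forces in N, time in s.
With the tool pointing down it reaches from about 300 to 775 mm from the base axis. Payload 14.6 kg.
Tool frame: the origin (TCP) lies on the centre line of the jaws, within the pads' length; the fingertips stand 8 mm ahead of it and the grasp point (between the pads) lies 11 mm behind it; z points along the fingers, y is the direction in which the jaws open and shut (so a half turn about z gives the same grasp; the last joint's range is limited). The gripper opens to 94 mm and grips with 3 to 60 N. Pads are 16 mm wide; open, the fingers measure 119 mm over their backs; the gripper's body (75 mm by 177 mm) begins 78 mm behind the grasp point.
Start: joints at [1.117, 0.3, 1.521, -0, 1.321, -0.067], TCP at [207.471, 509.357, 213.446] pointing down, gripper open.
Joint ranges: [-3.03, 3.03], [-0.79, 2.21], [0.23, 2.52], [-1.04, 4.18], [0, 3.07], [-2.55, 2.55]. Speed limits (rad/s): [2.22, 2.22, 2.57, 3.14, 3.14, 3.14].

## Interface

Orientations are given as [roll, pitch, yaw] about the fixed x, y, z axes, in that order (R = Rz(yaw) Ry(pitch) Rx(roll)).
In Python, from cell import read_state, cams, manip gives the robot as it stands.
- The arm moves only by the shell command python3 -m handwheel 'ROWS' [OPENING] [FORCE]. ROWS is JSON, a list of rows, each a list of 4 numbers: the shift along the tool's x, y, z in m, then the turn about the tool's z in degrees. In form: [[dx, dy, dz, turn], ...]. A call has 1 to 5 rows; each row is the pose to reach, as a shift and turn from the pose measured when the call began, along the tool's axes at that moment; what a row does not reach only later rows make up. A row lasts 1/8 s, in which the tool goes at most 62.5 mm and 10.7 degrees, less where a joint would pass 70% of its speed; a pose out of reach is approached as far as the arm can. A call with a gripper value outside its range is refused whole. OPENING is the closure, from 0 (fully open) to 1 (shut), set as the call begins (- or left out, the last holds). The fingers move at their own pace and stop on an object; FORCE is the grip in N (left out, the last holds). Time passes only in rows, so rows that repeat a pose let the fingers close. It gives the time, the measured TCP pose, the force and the opening at its end, in the units of the state.
- read_state(): the state, without advancing time (a new reading comes with each control period).
- cams.camera(name): name is "scene" or "top" or "wrist"; returns the picture (480x640x3 uint8, red, green, blue); there is no depth.
- cams.get_calibration(name): a dict with "vertical_fov" (degrees; the focal length in pixels is half the picture's height over the tangent of half this angle, whatever the lens; pixels are square), "cx", "cy" (the principal point, pixels), "R" (3x3) and "t" (3): a world point X has camera coordinates R X + t. Camera axes: x right, y down, z forward; pixel columns grow to the right and rows downward; lengths in mm; the calibration is good to about 2 mm. A picture is of the moment at which its call begins: read the wrist's pose just before it. get_calibration takes no time and is no camera call; for the wrist camera it gives the pose at the moment of the call.
- manip.sign_off(): hands the job in, once; it reports no verdict.
The state is a dict: "clock": time; "joints": joint angles; "qd": joint speeds; "effort": joint torques, N m; "eef_pos": TCP position; "eef_rot": TCP orientation; "wrist_force": force on the tool from outside, world axes, zero at the start; "moment": the same for the moment, N m; "finger_gap": finger opening in mm.
Only numpy, scipy, OpenCV 4.12 (cv2) and the standard library are available. Lean on these libraries where they do the work, as an engineer would, in place of code of your own. Each camera call takes 0.05 s, during which the arm holds its last target. There are 200 camera calls.

## Task

Slide the indicator up to the bangle so that its sprung plunger is lightly preloaded (about 2 to 4 mm in), then turn the vise head by its crank, held with a light grip (20 N at most) and never forced, to find the one highest spot on the bangle's rim, and leave that spot at the plunger with everything let go. The rim also has a lower bump that is not the one wanted. Never drive the plunger to the end of its 10 mm travel, do not press on the dial, the plunger or the bangle with the robot, and leave the hammer, jar and ring sizer alone.

Things in the scene. Friction and masses are not known exactly. Their poses are not given: they have to be found in the camera images.
- fixture: dark steel bed plate, 130 x 310 x 12 mm, fixed to the bench, carrying the black rotary vise and the indicator's rail. Origin on the bench under the middle of the rail line (10 mm to +y of the plate's own centre); its +y axis runs along the rail from the indicator to the vise, whose vertical turning axis is at y = +75 mm. z up
- axis (a point): point on the vise's turning axis at the height of the plunger, 88 mm above the bench
- crank (a point): centre of the part to grip of the upright round crank handle (an aluminium sleeve of 16 mm diameter that spins freely on its pin, top 158 mm above the bench, this point 136 mm above it) that stands 36 mm off the turning axis on the head's flat black cap (86 mm diameter, top 105 mm above the bench). Carry it round the axis to turn head and bangle together, either way, any number of turns; it needs about 4 N and stays where it is left
- head (a joint): turning angle of the head and bangle, rad, counter-clockwise from above, without end; at 0 the crank handle lies on the side away from the indicator (fixture +y from the axis)
- bangle: brass bangle clamped under the black cap, edge upright, 16 mm tall, centred 88 mm above the bench; its nominal radius is 36 mm, but at one place unknown beforehand the rim stands 4 mm proud (a smooth rise about 40 degrees wide), and at another 2 mm. Origin on the turning axis on the bench; its axes turn with the crank and do not tell where the high spot is. Not to be touched by the robot
- stand (a joint): position of the indicator stand along the rail, m: 0 is fully back, growing towards the vise, to at most 0.045. About 9 N of friction: it stays where it is left, also against the plunger's spring
- handle (a point): centre of the part to grip of the upright round steel post (16 mm diameter, top 158 mm above the bench, this point 138 mm above it) at the rear of the indicator stand, 49 mm behind the centre of the dial; push or pull the stand by it along the fixture's y
- indicator: dial indicator on the stand, round steel case of 54 mm diameter with a white face up, top 99 mm above the bench. Origin and axes are the fixture's, shifted along y by the stand's position. Not to be touched by the robot
- tip (a point): foremost point of the plunger's 8 mm ball, 88 mm above the bench, facing the turning axis along fixture +y; at rest 66 mm from the axis when the stand is at 0. It bears on the rim when the stand is near enough
- plunger (a joint): how far the sprung plunger is pushed in, m: 0 is free, 0.010 is the end of its travel; it pushes back with 1.2 N at first and 4.2 N when fully in
- needle (a joint): angle of the dial's black needle, rad: 0 with the plunger free (pointing along fixture +y), turning clockwise from above by 0.5 rad for each mm that the plunger goes in
- hammer: small hammer lying on the bench, 200 mm long, bystander; origin under its middle
- jar: small round lidded jar, 48 mm across and 60 mm tall, bystander; origin at the centre of its underside
- sizer: steel taper standing on a round foot, 44 mm across and 85 mm tall, bystander; origin at the centre of its underside
- sleeve: the crank handle's free-spinning aluminium sleeve, 16 mm diameter, 48 mm long, from 110 to 158 mm above the bench; origin on its centre line at bench height. A delicate handle: grip with no more than 20 N per finger, and do not drag it off its circle; the contact forces of both fingers on it must stay under 60 N in sum

How it is judged:
By the outcome, as a careful person would: the job done as asked, in the order asked, and still so for the second after the job is handed in, with the robot touching nothing.
It also fails if it takes over 72 s, if anything falls off the work surface, if the arm or the gripper's body presses on something with over 40 N, if the wrist force passes 120 N, or if a joint passes its speed limit or range.

## Working session

There is one attempt and no reset: what is moved stays moved. The work goes in short steps, Python scripts to look and compute and a shell command to move; the robot and the scene stay as the last step left them, time stands still between calls to the robot, and variables do not carry over. Pictures are saved under pics/ and viewed, about 8 in all and at most 12, crops included, and the job is handed in when it is done.

```bash
mkdir -p pics; ls
python3 - <<'E'
from cell import read_state,cams
import cv2,json
s=read_state();print(s)
for n in("scene","top"):
    im=cams.camera(n);cv2.imwrite(f"pics/{n}0.png",im[:,:,::-1])
for n in("scene","top","wrist"):
    print(n,cams.get_calibration(n))
E
```

```text
pics
{'clock': 0.0, 'joints': array([ 1.11737918e+00,  3.00457186e-01,  1.52156996e+00, -9.24858024e-06,
        1.32069796e+00, -6.65969947e-02]), 'qd': array([ 0.00045817,  0.00036977, -0.00137541, -0.00081861,  0.00067994,
        0.00139018]), 'effort': array([-1.97250342e-04, -5.31815171e+01, -3.52735591e+01,  7.08271447e-02,
        2.44565407e-02, -3.11419490e-05]), 'eef_pos': array([207.37911185, 509.13676591, 212.89866153]), 'eef_rot': array([-3.14046211e+00, -6.64239585e-05,  2.75477476e+00]), 'wrist_force': array([-0.62730837,  0.38977805, -1.20005983]), 'moment': array([-0.03487939,  0.03319757,  0.00373969]), 'finger_gap': 93.67169536409817}
scene {'vertical_fov': 55.73724362485434, 'cx': 315.2636748339159, 'cy': 229.9290192158903, 'R': array([[-0.64639321,  0.76277454,  0.0187301 ],
       [ 0.43217788,  0.38624742, -0.81488355],
       [-0.62880689, -0.51864046, -0.579322  ]]), 't': array([ 357.54318146, -162.45749215, 1126.27173274])}
top {'vertical_fov': 52.43111826932234, 'cx': 327.5026169586391, 'cy': 244.21663470957634, 'R': array([[ 0.02168348, -0.99949653,  0.02316255],
       [-0.98693831, -0.02509879, -0.15913144],
       [ 0.15963268, -0.01940948, -0.98698565]]), 't': array([-29.1345487 , 583.2083238 , 743.95594838])}
wrist {'vertical_fov': 63.021103380477015, 'cx': 321.577066941499, 'cy': 231.32103236718896, 'R': array([[ 0.37675476,  0.92631217, -0.00127377],
       [ 0.88759744, -0.36061442,  0.28657987],
       [ 0.26500308, -0.10910092, -0.95805551]]), 't': array([-550.81146684,  -29.54517215,  393.25515465])}
```

View pics/top0.png

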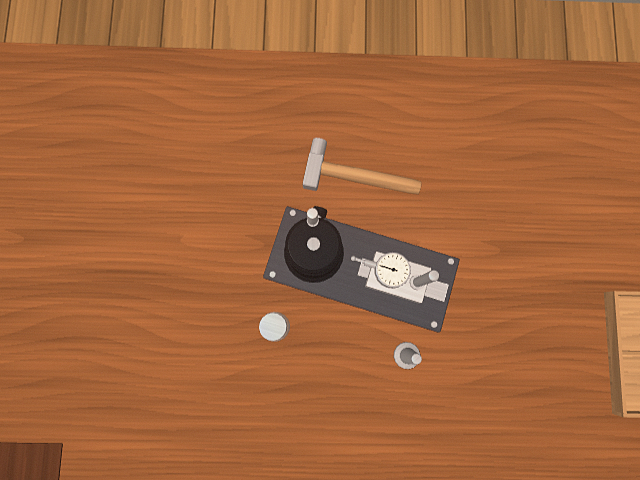

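View pics/scene0.png

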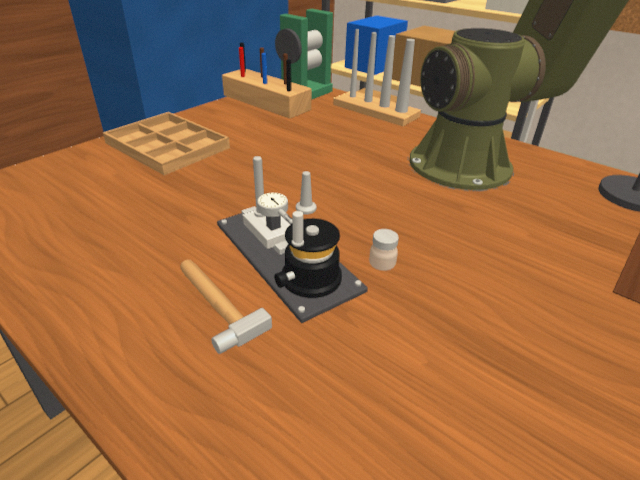

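The top view shows the cap at about (313,244), the crank top at (312,214), the dial at (393,270) and the post top at (434,275). The robot is clear of all of them. In the scene view, the crank is at (297,215) and the post at (258,160). Next I locate them by casting rays.

```bash
cat > h.py <<'E'
import numpy as np,cv2
from cell import read_state,cams
def K(c): return 240/np.tan(np.radians(c["vertical_fov"])/2)
def ray(c,p,z):
    f=K(c);d=c["R"].T@np.array([(p[0]-c["cx"])/f,(p[1]-c["cy"])/f,1]);o=-c["R"].T@c["t"]
    return o+d*(z-o[2])/d[2]
def proj(c,X):
    x=c["R"]@np.array(X,float)+c["t"];f=K(c);return np.array([f*x[0]/x[2]+c["cx"],f*x[1]/x[2]+c["cy"]])
E
python3 - <<'E'
from h import *
im=cv2.imread("pics/top0.png");c=cams.get_calibration("top")
P=dict(A=((313,244),108),crank=((312,213.5),158),post=((434,275),158),dial=((393,270),99),jar=((273,327),60),s1=((292,213),13),s2=((272,275),13),s3=((451,262),13),s4=((434,325),13))
W={k:ray(c,*v) for k,v in P.items()}
for k in W:print(k,W[k].round(1))
a=W['s1']+W['s2']-W['s3']-W['s4'];print("yaw y-axis from plate",np.degrees(np.arctan2(a[1],a[0])), "ctr",(W['s1']+W['s2']+W['s3']+W['s4'])/4)
a=W['A']-W['post'];print(np.degrees(np.arctan2(a[1],a[0])),np.linalg.norm(a[:2]))
b=W['crank']-W['A'];print(np.linalg.norm(b[:2]),np.degrees(np.arctan2(b[1],b[0])))
# cap mask
g=im.max(2);m=(g<32).astype(np.uint8)
cs,_=cv2.findContours(m,0,1)
q=max(cs,key=cv2.contourArea);print(cv2.minEnclosingCircle(q),cv2.contourArea(q))
crop=cv2.resize(im[190:340,255:475],None,fx=3.5,fy=3.5,interpolation=cv2.INTER_CUBIC);cv2.imwrite("pics/c0.png",crop)
E
```

```text
A [573.7   7.5 108. ]
crank [609.    9.5 158. ]
post [ 526.4 -161.7  158. ]
dial [ 538.5 -113.9   99. ]
jar [449.6  66.5  60. ]
s1 [641.7  45.8  13. ]
s2 [534.8  75.6  13. ]
s3 [ 564.1 -225.9   13. ]
s4 [ 458.1 -195.6   13. ]
yaw y-axis from plate 74.13220866479773 ctr [549.65403266 -75.02022363  13.        ]
74.37987447100251 175.6472972768265
35.35893174130576 3.2882949354487105
((392.8333435058594, 269.1666564941406), 1.1785997152328491) 2.5
```

View pics/c0.png

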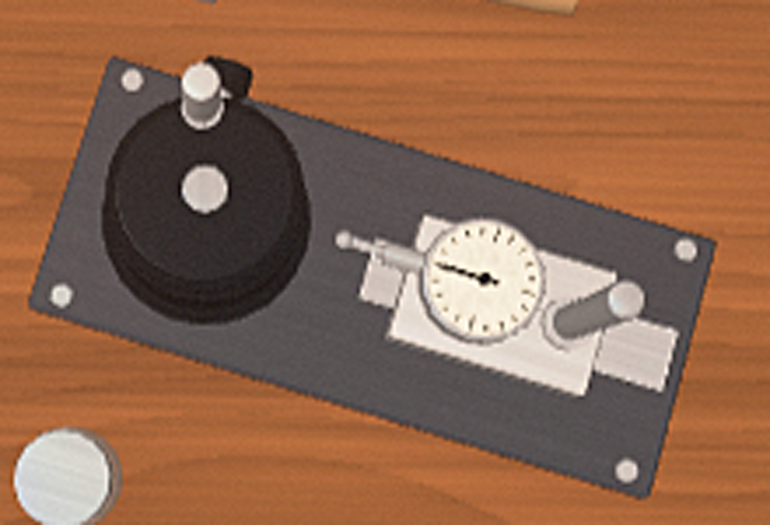

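```bash
cat >> h.py <<'E'
from scipy.spatial.transform import Rotation as Ro
E
python3 - <<'E'
from h import *
c=cams.get_calibration("top")
tip=ray(c,(351.8,258.5),88);A=np.array([573.2,7.2]);print("tip",tip,np.linalg.norm(tip[:2]-A))
for n,z in(("A",108),):pass
print("top cam at",-c["R"].T@c["t"])
# two-view check from scene
s=cams.get_calibration("scene")
for n,X in dict(crank=[609,9.5,158],post=[526.4,-161.7,158],axis=[573.2,7.2,108]).items():print(n,proj(s,X).round(1))
im=cv2.imread("pics/scene0.png")
w=cams.get_calibration("wrist");st=read_state()
T=Ro.from_euler('xyz',st['eef_rot']).as_matrix();p=st['eef_pos']
C=-w["R"].T@w["t"];off=T.T@(C-p);Rc=w["R"]@T;print("cam in tool",off.round(1),"fwd in tool",Rc[2].round(3),"right in tool",Rc[0].round(3))
f=K(w)
for yaw in(74.2,254.2):
  TT=Ro.from_euler('xyz',[np.pi,0,np.radians(yaw)]).as_matrix()
  for th in(-71,0,90,180):
    a=np.radians(th+74.2);tp=np.array([A[0]+36*np.cos(a),A[1]+36*np.sin(a),125])
    R=Rc@TT.T;t=-R@(tp+TT@off);u=np.array([.272,.962])
    d=A-u*(126-33);x=R@np.array([*d,99])+t
    print(yaw,th,(f*x[:2]/x[2]+[w["cx"],w["cy"]]).round(),x[2].round())
E
```

```text
tip [555.89201258 -52.29958837  88.        ] 61.96585709214177
top cam at [ 4.57462699e+02 -4.22605716e-02  8.27755460e+02]
crank [297.1 212.8]
post [255.8 157.2]
axis [311.7 230. ]
cam in tool [  84.7    1.3 -171.6] fwd in tool [-0.287 -0.     0.958] right in tool [0. 1. 0.]
74.2 -71 [265. 432.] 244.0
74.2 0 [319. 463.] 251.0
74.2 90 [378. 416.] 240.0
74.2 180 [319. 366.] 230.0
254.2 -71 [391.  70.] 184.0
254.2 0 [319.  12.] 177.0
254.2 90 [244.  96.] 187.0
254.2 180 [319. 172.] 197.0
```

Run:
```python
from h import *
w=cams.get_calibration("wrist");st=read_state();A=np.array([573.2,7.2])
T=Ro.from_euler('xyz',st['eef_rot']).as_matrix();p=st['eef_pos']
C=-w["R"].T@w["t"];off=T.T@(C-p);Rc=w["R"]@T;f=K(w);np.savez("wc",off=off,Rc=Rc)
for yaw in(190,205,220,230):
  TT=Ro.from_euler('xyz',[np.pi,0,np.radians(yaw)]).as_matrix()
  o=[]
  for th in(-90,0,90,180):
    a=np.radians(th+74.2);tp=np.array([A[0]+36*np.cos(a),A[1]+36*np.sin(a),125])
    R=Rc@TT.T;t=-R@(tp+TT@off);u=np.array([.272,.962])
    d=A-u*(126-28);x=R@np.array([*d,99])+t
    o.append((f*x[:2]/x[2]+[w["cx"],w["cy"]]).round())
  print(yaw,o)
def go(X,dyaw):
    print("rows:",(T.T@(np.array(X)-p)/1000).round(4),dyaw)
go([526.4,-161.7,213],0)
```

```text
190 [array([171., 135.]), array([ 79., 169.]), array([126., 259.]), array([213., 229.])]
205 [array([213., 100.]), array([108., 108.]), array([131., 211.]), array([228., 204.])]
220 [array([265.,  77.]), array([157.,  55.]), array([150., 164.]), array([250., 183.])]
230 [array([303.,  71.]), array([198.,  28.]), array([170., 136.]), array([269., 172.])]
rows: [-5.485e-01 -5.010e-01  4.000e-04] 0
```

```bash
python3 -m handwheel '[[-0.042,-0.038,0,-3],[-0.084,-0.077,0,-6.4],[-0.127,-0.115,0,-6.4],[-0.169,-0.154,0,-6.4],[-0.211,-0.193,0,-6.4]]' 0 40
cat >> h.py <<'E'
def go(X,yaw):
    st=read_state();T=Ro.from_euler('xyz',st['eef_rot']).as_matrix()
    y=np.degrees(st['eef_rot'][2]);print("clock",round(st['clock'],2),"pos",st['eef_pos'].round(1),"yaw",round(y,1),"F",st['wrist_force'].round(1),"gap",round(st['finger_gap'],1),"j6",st['joints'][5].round(2))
    print("need m",(T.T@(np.array(X)-st['eef_pos'])/1000).round(4),"turn",round(-((yaw-y+180)%360-180),1))
E
python3 -c "
from h import *
go([526.4,-161.7,213],164.2)"
```

```text
clock: 0.72
eef_pos: [330.3, 249.1, 213.1]
eef_rot: [-3.141, -0.0, 2.867]
wrist_force: [-0.1, 0.1, -0.1]
finger_gap: 93.8
clock 0.72 pos [330.3 249.1 213.1] yaw 164.3 F [-0.1  0.1 -0.1] gap 93.8 j6 -0.74
need m [-0.3002 -0.3422  0.0004] turn 0.1
```

```bash
python3 -m handwheel '[[-0.040,-0.046,0,0],[-0.080,-0.091,0,0],[-0.120,-0.137,0,0],[-0.160,-0.182,0,0],[-0.200,-0.228,0,0]]' 
python3 -m handwheel '[[-0.032,-0.037,0,0],[-0.064,-0.073,0,0],[-0.090,-0.103,0,0],[-0.100,-0.114,0,0],[-0.100,-0.114,0,0]]'
python3 - <<'E'
from h import *
go([526.4,-161.7,213],164.2)
st=read_state();w=cams.get_calibration("wrist");im=cams.camera("wrist");cv2.imwrite("pics/w1.png",im[:,:,::-1])
print(proj(w,[526.4,-161.7,158]),proj(w,[538.5,-113.9,99]))
E
```

```text
clock: 1.35
eef_pos: [461.4, -26.6, 213.2]
eef_rot: [-3.141, -0.0, 2.867]
wrist_force: [0.2, 0.7, 0.8]
finger_gap: 94.1
clock: 1.98
eef_pos: [526.5, -163.4, 212.9]
eef_rot: [-3.141, -0.001, 2.866]
wrist_force: [0.1, 0.6, -0.5]
finger_gap: 93.6
clock 1.98 pos [ 526.5 -163.4  212.9] yaw 164.2 F [ 0.1  0.6 -0.5] gap 93.6 j6 -1.66
need m [ 0.0006  0.0017 -0.0001] turn 0.0
[322.1028153 256.6081197] [387.02389393 227.95382529]
```

View pics/w1.png

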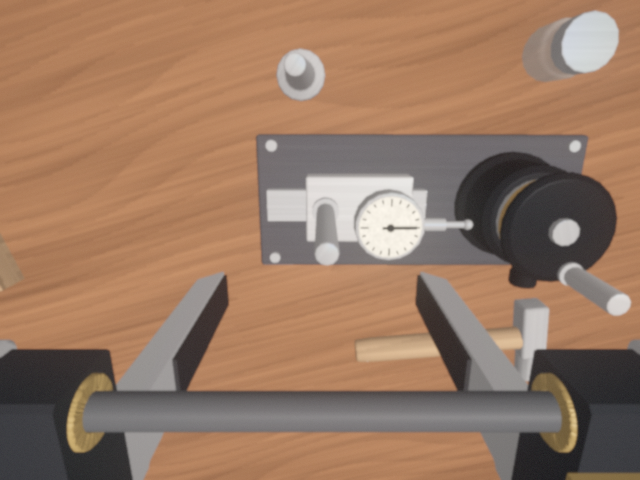

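The wrist view shows the post top at (327,253), the dial centre at (390,228), the ball tip at about (472,225) and the boss at (565,233). The plate edges run level in the image, so the yaw is right.

Run:
```python
from h import *
w=cams.get_calibration("wrist")
P=dict(post=((327,253),158),dial=((390,228),99),tip=((472.5,225),88),A=((565,233),108),crank=((617,304),158),s1=((271,146),13),s2=((275,258),13),s3=((575,146),13))
W={k:ray(w,*v) for k,v in P.items()}
for k in W:print(k,W[k].round(1))
a=W['A']-W['post'];print(np.degrees(np.arctan2(a[1],a[0])),np.linalg.norm(a[:2]),np.linalg.norm((W['A']-W['tip'])[:2]),np.linalg.norm((W['dial']-W['post'])[:2]))
b=W['crank']-W['A'];print(np.linalg.norm(b[:2]),np.degrees(np.arctan2(b[1],b[0])))
a=W['s3']-W['s1'];print(np.degrees(np.arctan2(a[1],a[0])))
go([525.5,-160,127],164.2)
```

```text
post [ 524.9 -157.5  158. ]
dial [ 539.1 -111.    99. ]
tip [557.8 -47.   88. ]
A [574.8  11.6 108. ]
crank [608.4  11.7 158. ]
s1 [ 459.7 -191.7   13. ]
s2 [ 566.6 -221.8   13. ]
s3 [536.3  80.5  13. ]
73.54735100169437 176.3117856930811 60.943381618730186 48.59477493969796
33.56863283661825 0.2405919364222693
74.28450733947226
clock 2.02 pos [ 526.4 -162.8  213.1] yaw 164.3 F [ 0.9  0.9 -0.5] gap 94.2 j6 -1.66
need m [0.0015 0.0025 0.0861] turn 0.1
```

```bash
python3 -m handwheel '[[0.0015,0.0025,0.030,0],[0.0015,0.0025,0.060,0],[0.0015,0.0025,0.080,0],[0.0015,0.0025,0.086,0],[0.0015,0.0025,0.086,0]]' 0
python3 -m handwheel '[[0,0,0,0],[0,0,0,0],[0,0,0,0],[0,0,0,0],[0,0,0,0]]' 1 40
python3 -m handwheel '[[0,0,0,0],[0,0.005,0,0],[0,0.010,0,0],[0,0.015,0,0],[0,0.020,0,0]]'
python3 -m handwheel '[[0,0.002,0,0],[0,0.004,0,0],[0,0.004,0,0]]'
python3 - <<'E'
from h import *
go([525.5,-160,127],164.2)
im=cams.camera("wrist");cv2.imwrite("pics/w2.png",im[:,:,::-1])
E
```

```text
clock: 2.65
eef_pos: [525.6, -159.4, 127.6]
eef_rot: [-3.141, -0.0, 2.868]
wrist_force: [1.2, 0.6, 0.0]
finger_gap: 94.2
clock: 3.28
eef_pos: [525.6, -159.4, 127.6]
eef_rot: [-3.141, -0.0, 2.867]
wrist_force: [-0.5, -0.4, -0.2]
finger_gap: 47.2
clock: 3.9
eef_pos: [530.8, -141.0, 127.6]
eef_rot: [-3.139, -0.0, 2.867]
wrist_force: [-1.9, -9.5, -1.4]
finger_gap: 15.4
clock: 4.28
eef_pos: [531.8, -137.7, 127.6]
eef_rot: [-3.137, -0.0, 2.867]
wrist_force: [-1.9, -6.9, 0.6]
finger_gap: 14.9
clock 4.28 pos [ 531.8 -137.7  127.6] yaw 164.3 F [-1.9 -6.9  0.6] gap 14.9 j6 -1.61
need m [-0.     -0.0232  0.0007] turn 0.1
```

View pics/w2.png

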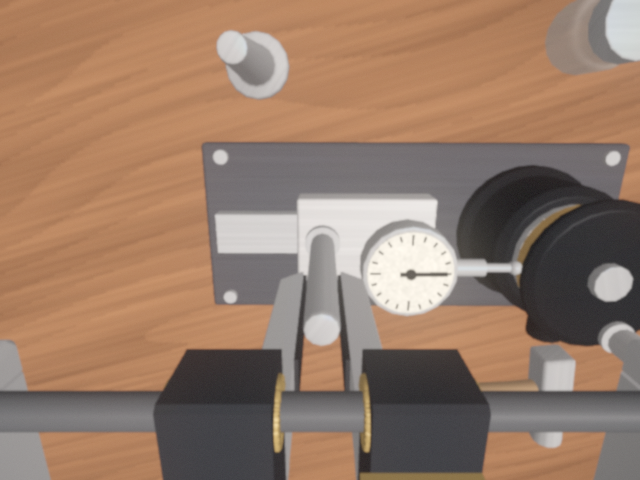

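The post is gripped and the ball is close to the rim. The dial is at (410,273), and the needle still reads 0 (it points right, along fixture +y). Next I write a needle reader and advance in small steps.

```bash
cat >> h.py <<'E'
U=np.array([np.cos(np.radians(74.25)),np.sin(np.radians(74.25))])
def needle(im,c,X,tag=None):
    """needle reading in mm; X = rough dial centre in world"""
    px=proj(c,X);R=abs(np.linalg.norm(proj(c,np.array(X)+[27,0,0])-px)+np.linalg.norm(proj(c,np.array(X)+[0,27,0])-px))/2
    g=cv2.cvtColor(im,cv2.COLOR_RGB2GRAY)
    x0,y0=(px-R*1.8).astype(int).clip(0);sub=g[y0:int(px[1]+R*1.8),x0:int(px[0]+R*1.8)]
    S=4;sub=cv2.resize(sub,None,fx=S,fy=S,interpolation=cv2.INTER_CUBIC)
    h=cv2.HoughCircles(cv2.GaussianBlur(sub,(9,9),0),cv2.HOUGH_GRADIENT,1.5,400,param1=100,param2=20,minRadius=int(R*S*.75),maxRadius=int(R*S*1.12))
    if h is None: print("no dial",px,R);return None
    cx,cy,r=h[0,0];yy,xx=np.mgrid[:sub.shape[0],:sub.shape[1]];d=np.hypot(xx-cx,yy-cy)
    # hub: strongest dark blob near the centre
    b=cv2.GaussianBlur(sub,(0,0),R*S*.07).astype(float);b[d>R*S*.3]=255;hy,hx=np.unravel_index(b.argmin(),b.shape)
    d=np.hypot(xx-hx,yy-hy);m=(sub<110)&(d<R*S*.68)&(d>R*S*.28)
    n,l,s,ce=cv2.connectedComponentsWithStats(m.astype(np.uint8));k=1+s[1:,4].argmax() if n>1 else None
    if k is None: print("no needle");return None
    p=ray(c,ce[k]/S+[x0,y0],X[2]);q=ray(c,np.array([hx,hy])/S+[x0,y0],X[2]);v=(p-q)[:2]
    a=(np.arctan2(U[1],U[0])-np.arctan2(v[1],v[0]))
    a=(a+1)%(2*np.pi)-1
    print("needle",round(a,2),"rad =",round(2*a,2),"mm  hub",q.round(1),"area",s[k,4],"circ",(cx/S+x0).round(),(cy/S+y0).round(),"r",(r/S).round(1),"R",R.round(1))
    if tag: cv2.imwrite(f"pics/{tag}.png",im[:,:,::-1])
    return 2*a
E
python3 - <<'E'
from h import *
w=cams.get_calibration("wrist");im=cv2.imread("pics/w2.png")[:,:,::-1].copy()
needle(im,w,[546,-88,99]);
needle(cams.camera("top"),cams.get_calibration("top"),[546,-88,99],"t2")
E
python3 -m handwheel '[[0,0.001,0,0],[0,0.002,0,0],[0,0.002,0,0]]'
cat > n.py <<'E'
from h import *
st=read_state()
w=cams.get_calibration("wrist");needle(cams.camera("wrist"),w,[*(st['eef_pos'][:2]+49*U),99])
E
python3 n.py
```

```text
no needle
needle 0.37 rad = 0.75 mm  hub [544.9 -98.4  99. ] area 3904 circ 378.0 266.0 r 17.8 R 17.8
clock: 4.75
eef_pos: [532.1, -136.5, 127.6]
eef_rot: [-3.136, -0.0, 2.867]
wrist_force: [-2.6, -8.9, 0.4]
finger_gap: 15.4
needle 0.11 rad = 0.22 mm  hub [525.7 -61.1  99. ] area 17373 circ 439.0 230.0 r 48.3 R 46.8
```

Run:
```python
from h import *
for n,p in(("w2",(410,272)),("w1",(390,228)),("t2",(382,266))):
    im=cv2.imread(f"pics/{n}.png");x,y=p
    print(n,im[y-12:y+13:6,x-30:x+31:6][:, :, ::-1].tolist()[0]); print(im[y,x-2:x+40:4,::-1].tolist())
im=cv2.imread("pics/w2.png");print(im[230:330:10,325,::-1].tolist(),im[205,300:440:20,::-1].tolist())
g=im.max(2);print(g[266:280,400:452:4])
```

```text
w2 [[251, 246, 234], [249, 244, 232], [248, 242, 231], [253, 247, 236], [247, 241, 229], [247, 241, 230], [250, 245, 233], [248, 242, 231], [254, 248, 236], [250, 244, 233], [254, 248, 237]]
[[109, 104, 95], [104, 98, 90], [198, 191, 180], [211, 205, 194], [213, 207, 196], [211, 206, 194], [193, 187, 176], [194, 188, 176], [193, 186, 176], [191, 186, 175], [226, 220, 208]]
w1 [[210, 206, 201], [246, 241, 229], [245, 240, 228], [248, 242, 231], [244, 238, 227], [244, 238, 227], [245, 239, 228], [250, 244, 233], [243, 237, 226], [249, 243, 232], [232, 227, 220]]
[[102, 97, 90], [97, 93, 86], [139, 134, 125], [142, 135, 126], [140, 134, 126], [135, 129, 121], [145, 140, 131], [168, 163, 153], [235, 230, 219], [202, 198, 195], [198, 194, 191]]
t2 [[120, 113, 109], [79, 72, 75], [64, 63, 57], [68, 66, 64], [61, 57, 59], [63, 61, 62], [255, 249, 230], [96, 88, 88], [92, 87, 58], [80, 75, 50], [117, 110, 75]]
[[61, 61, 62], [38, 35, 40], [63, 58, 58], [64, 60, 62], [76, 70, 50], [75, 73, 49], [77, 73, 50], [114, 108, 71], [112, 106, 69], [110, 104, 67], [111, 104, 68]]
[[215, 212, 210], [15
[... 340 characters left out ...]
46 251 249 254 255 253 255 251 252 247]
 [251 251 244 234 251 251 254 255 253 254 249 252 246]
 [250 253 222 204 250 252 254 254 252 253 249 251 246]
 [249 252 179 153 244 250 251 251 248 248 246 247 247]
 [243 242 132 112 229 240 241 240 233 233 232 232 244]
 [228 213 109 104 198 211 213 211 193 194 193 191 226]
 [207 160 105 103 149 160 161 158 137 136 135 135 189]
 [195 114 102 104 113 117 118 117 108 109 108 108 177]
 [199 129 106 105 126 140 140 142 135 135 137 138 211]
 [212 180 111 103 173 196 199 202 192 193 197 199 237]
 [232 222 124 106 214 235 238 242 231 232 237 236 250]
 [244 243 158 126 235 248 251 253 245 246 251 248 252]
 [249 250 204 173 245 250 250 253 249 250 252 249 251]]
```

```bash
python3 - <<'E'
s=open("h.py").read();i=s.index("def needle");s=s[:i]+'''def needle(im,c,X,tag=None):
    """needle reading in mm; X = rough dial centre in world"""
    px=proj(c,X);i=im.astype(int);m=((i.max(2)>175)&(i[...,0]-i[...,2]>11)&(i[...,0]-i[...,2]<35)).astype(np.uint8)
    R=np.linalg.norm(proj(c,np.array(X)+[25,0,0])-px)
    yy,xx=np.mgrid[:480,:640];m[np.hypot(xx-px[0],yy-px[1])>2.2*R]=0
    m=cv2.morphologyEx(m,cv2.MORPH_OPEN,np.ones((2,2),np.uint8))
    m=cv2.morphologyEx(m,cv2.MORPH_CLOSE,np.ones((7,7),np.uint8))
    cs,_=cv2.findContours(m,0,1)
    if tag: cv2.imwrite(f"pics/{tag}.png",im[:,:,::-1])
    if not cs: print("no dial near",px.round());return None
    q=cv2.convexHull(max(cs,key=cv2.contourArea));(ex,ey),ax,_=cv2.fitEllipse(q);H=ray(c,(ex,ey),X[2])
    g=cv2.cvtColor(im,cv2.COLOR_RGB2GRAY).astype(np.float32);A=np.radians(np.arange(360));pr=np.zeros(360)
    for r in np.arange(6,16,.5):
        P=np.array([proj(c,[H[0]+r*np.cos(a),H[1]+r*np.sin(a),X[2]]) for a in A],np.float32)
        pr+=255-cv2.remap(g,P[:,0],P[:,1],cv2.INTER_LINEAR)[:,0]
    pr/=20;base=np.median(pr);k=pr.argmax();w=[(k+j)%360 for j in range(-12,13)];wt=np.clip(pr[w]-base-10,0,None)
    a=A[k]+np.radians((wt*np.arange(-12,13)).sum()/wt.sum());v=(np.radians(74.25)-a+.6)%(2*np.pi)-.6
    print("needle %.2f rad = %.2f mm"%(v,2*v),"hub",H[:2].round(1),"px",round(ex),round(ey),"axes",np.round(ax,1),"R",R.round(1),"contrast",round(pr[k]-base))
    return 2*v
'''
open("h.py","w").write(s)
E
python3 - <<'E'
from h import *
w=cams.get_calibration("wrist")
needle(cv2.imread("pics/w2.png")[:,:,::-1].copy(),w,[545,-90,99]);
E
python3 n.py
```

```text
needle -0.01 rad = -0.01 mm hub [545.7 -87.7] px 411 274 axes [82.4 87.8] R 40.4 contrast 135
needle 0.12 rad = 0.23 mm hub [545.7 -87.6] px 411 274 axes [82.4 87.7] R 40.3 contrast 132
```

```bash
python3 -m handwheel '[[0,0.001,0,0],[0,0.002,0,0],[0,0.002,0,0]]'
python3 n.py
```

```text
clock: 5.22
eef_pos: [532.4, -135.4, 127.6]
eef_rot: [-3.134, -0.0, 2.866]
wrist_force: [-3.0, -9.9, -0.5]
finger_gap: 15.5
needle 0.68 rad = 1.35 mm hub [546.1 -86.6] px 412 274 axes [82.3 88.2] R 40.3 contrast 132
```

```bash
python3 -m handwheel '[[0,0.001,0,0],[0,0.0025,0,0],[0,0.0025,0,0]]'
python3 n.py
```

```text
clock: 5.65
eef_pos: [532.9, -133.9, 127.6]
eef_rot: [-3.133, -0.0, 2.866]
wrist_force: [-2.5, -9.8, -0.7]
finger_gap: 15.8
needle 1.47 rad = 2.95 mm hub [546.6 -85. ] px 412 274 axes [82.4 88.3] R 40.4 contrast 132
```

```bash
python3 -m handwheel '[[0,0,0,0],[0,-0.0003,0,0]]'
python3 n.py
python3 -m handwheel '[[0,0,0,0],[0,0,0,0],[0,0,0,0],[0,0,0,0],[0,0,0,0]]' 0
python3 -m handwheel '[[0,0,-0.03,0],[0,0,-0.06,0],[0,0,-0.086,0],[0,0,-0.086,0]]' 0
python3 - <<'E'
from h import *
st=read_state();w=cams.get_calibration("wrist");im=cams.camera("wrist")
needle(im,w,[546.6,-85,99],"w3")
go([609,9.5,213],210)
print(proj(w,[609,9.5,158]))
E
```

```text
clock: 5.95
eef_pos: [532.8, -133.9, 127.6]
eef_rot: [-3.133, -0.0, 2.866]
wrist_force: [-0.7, 0.0, 0.6]
finger_gap: 15.5
needle 1.47 rad = 2.94 mm hub [546.5 -85. ] px 412 274 axes [82.1 88.1] R 40.4 contrast 132
clock: 6.62
eef_pos: [532.8, -133.9, 127.6]
eef_rot: [-3.133, -0.0, 2.866]
wrist_force: [0.5, 0.2, 0.0]
finger_gap: 61.8
clock: 7.12
eef_pos: [533.7, -133.4, 215.2]
eef_rot: [-3.133, 0.003, 2.866]
wrist_force: [-0.4, -0.3, -0.8]
finger_gap: 93.9
needle 1.49 rad = 2.99 mm hub [546.6 -84.8] px 387 228 axes [59.8 63.4] R 30.4 contrast 101
clock 7.17 pos [ 533.2 -133.2  213.6] yaw 164.2 F [-0.9  0.1 -0.3] gap 94.2 j6 -1.6
need m [-0.0341  0.158  -0.0008] turn -45.8
[565.95421301 305.7286217 ]
```

View pics/w3.png

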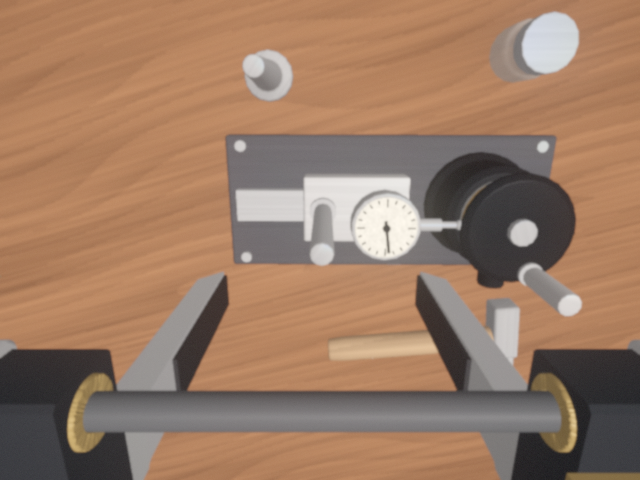

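```bash
python3 - <<'E'
from h import *
w=cams.get_calibration("wrist")
for p,z in(((568.5,303),158),((523,233),108)):print(ray(w,p,z).round(1))
E
python3 -m handwheel '[[0,0.03,0,-10],[-0.01,0.06,0,-20],[-0.02,0.10,0,-30],[-0.03,0.14,0,-40],[-0.034,0.158,0,-45.8]]' 0 12
python3 -m handwheel '[[0,0,0,0],[0,0,0,0]]'
python3 - <<'E'
from h import *
go([609,10,125],210)
w=cams.get_calibration("wrist");im=cams.camera("wrist");needle(im,w,[546.6,-85,99],"w4")
print(proj(w,[609,10,158]))
E
```

```text
[605.7  10.6 158. ]
[573.   10.1 108. ]
clock: 7.8
eef_pos: [609.1, 11.3, 210.1]
eef_rot: [-3.137, -0.008, -2.612]
wrist_force: [0.0, -0.4, -0.4]
finger_gap: 94.0
clock: 8.05
eef_pos: [608.5, 10.8, 209.0]
eef_rot: [-3.138, -0.01, -2.615]
wrist_force: [-0.5, -1.2, -0.7]
finger_gap: 94.1
clock 8.05 pos [608.5  10.8 209. ] yaw -149.8 F [-0.5 -1.2 -0.7] gap 94.1 j6 -2.13
need m [-0.0008 -0.0006  0.084 ] turn 0.2
needle 1.51 rad = 3.03 mm hub [546.3 -84.7] px 245 87 axes [69.7 75.6] R 36.9 contrast 116
[318.04980019 258.69708403]
```

View pics/w4.png

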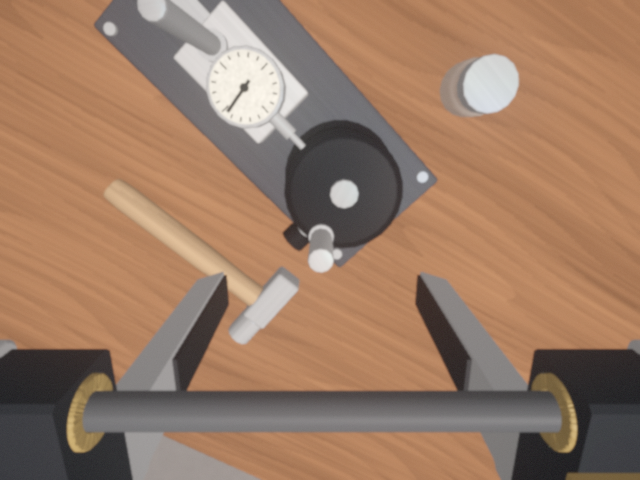

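The crank top is at (320,260), the boss at (344,193) and the dial at (245,87). The needle reads 3.0 mm.

Run:
```python
from h import *
w=cams.get_calibration("wrist")
a=ray(w,(320.5,260),158);b=ray(w,(344.3,193),108);print(a,b,(a-b)[:2],np.linalg.norm((a-b)[:2]))
go([a[0],a[1],125],210)
```

```text
[609.25953608  11.55977032 158.        ] [573.35300482   9.76009333 108.        ] [35.90653127  1.79967699] 35.95160392665709
clock 8.1 pos [608.6  10.6 209.4] yaw -149.8 F [-1.1 -0.  -0.2] gap 93.9 j6 -2.13
need m [-0.0018  0.0009  0.0844] turn 0.2
```

```bash
python3 -m handwheel '[[-0.0015,0.0005,0.030,0],[-0.0015,0.0005,0.060,0],[-0.0015,0.0005,0.080,0],[-0.0015,0.0005,0.0845,0],[-0.0015,0.0005,0.0845,0]]' 0 
python3 -m handwheel '[[0,0,0,0],[0,0,0,0],[0,0,0,0],[0,0,0,0],[0,0,0,0]]' 1 15
python3 -m handwheel '[[0,0,0,0],[0,0,0,0],[0,0,0,0],[0,0,0,0]]'
python3 - <<'E'
from h import *
go([609,10,125],210)
w=cams.get_calibration("wrist");im=cams.camera("wrist");needle(im,w,[546.6,-85,99],"w5")
print(ray(w,(0,0),108)[:2])
E
```

```text
clock: 8.72
eef_pos: [609.3, 10.6, 125.5]
eef_rot: [-3.137, -0.008, -2.616]
wrist_force: [-0.1, 1.0, -0.2]
finger_gap: 93.8
clock: 9.35
eef_pos: [609.3, 10.6, 125.5]
eef_rot: [-3.137, -0.009, -2.616]
wrist_force: [0.3, 1.0, 0.3]
finger_gap: 47.7
clock: 9.85
eef_pos: [609.4, 10.5, 125.5]
eef_rot: [-3.137, -0.008, -2.616]
wrist_force: [2.5, -1.3, -1.4]
finger_gap: 15.9
clock 9.85 pos [609.4  10.5 125.5] yaw -149.9 F [ 2.5 -1.3 -1.4] gap 15.9 j6 -2.13
need m [ 0.0006 -0.0002  0.0005] turn 0.1
needle 1.48 rad = 2.96 mm hub [545.9 -84.9] px 212 72 axes [ 99.2 110.3] R 52.3 contrast 139
[ 565.42244961 -174.29147407]
```

View pics/w5.png

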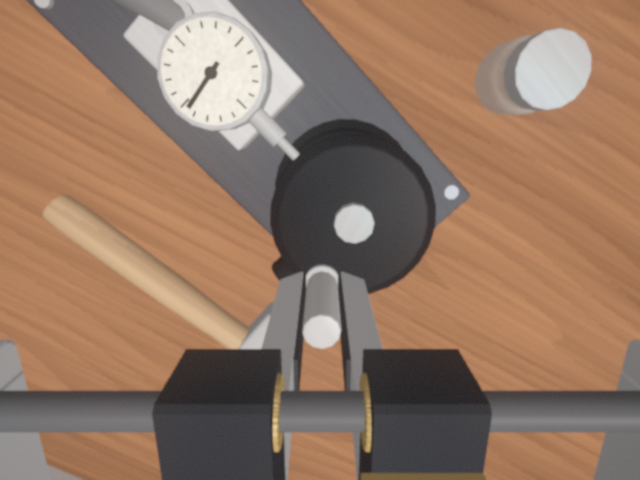

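```bash
cat > plan.py <<'E'
import sys
from h import *
# usage: plan.py step_deg ncalls : rows (2 steps + settle) for successive calls
AX=np.array([573.45,8.6]);step=float(sys.argv[1]);n=int(sys.argv[2])
st=read_state();T=Ro.from_euler('xyz',st['eef_rot']).as_matrix();p=st['eef_pos']
d=p[:2]-AX;th=np.arctan2(d[1],d[0]);u=d/np.linalg.norm(d);F=st['wrist_force'][:2]
print("t %.1f ang %.1f head %.1f r %.2f z %.1f Frad %.1f Ftan %.1f gap %.1f"%(st['clock'],np.degrees(th),np.degrees(th)-74.25,np.linalg.norm(d),p[2],F@u,F@[-u[1],u[0]],st['finger_gap']))
w=cams.get_calibration("wrist");needle(cams.camera("wrist"),w,[546,-86,99])
for k in range(n):
    o=np.array([*(AX+36*np.array([np.cos(th),np.sin(th)])),125.5]) if k else p
    rows=[]
    for j in (1,2):
        a=th+np.radians(step*j);X=np.array([*(AX+36*np.array([np.cos(a),np.sin(a)])),125.5]);rows.append((T.T@(X-o)/1000).round(4).tolist()+[0])
    th=a;rows.append(rows[-1]);print(rows)
E
python3 plan.py 8 3
```

```text
t 9.9 ang 3.1 head -71.2 r 36.01 z 125.5 Frad 1.1 Ftan -0.5 gap 15.7
needle 1.48 rad = 2.96 mm hub [545.9 -84.9] px 212 72 axes [ 99.2 110.2] R 52.5 contrast 139
[[-0.002, 0.0046, -0.0, 0], [-0.0033, 0.0095, -0.0001, 0], [-0.0033, 0.0095, -0.0001, 0]]
[[-0.0006, 0.005, -0.0, 0], [-0.0005, 0.01, -0.0001, 0], [-0.0005, 0.01, -0.0001, 0]]
[[0.0008, 0.005, -0.0, 0], [0.0022, 0.0098, -0.0, 0], [0.0022, 0.0098, -0.0, 0]]
```

```bash
python3 -m handwheel '[[-0.002,0.0046,0,0],[-0.0033,0.0095,0,0],[-0.0033,0.0095,0,0]]' >/dev/null; python3 plan.py 8 0
python3 -m handwheel '[[-0.0006,0.005,0,0],[-0.0005,0.010,0,0],[-0.0005,0.010,0,0]]' >/dev/null; python3 plan.py 8 3
```

```text
t 10.3 ang 19.5 head -54.8 r 35.93 z 125.5 Frad -2.1 Ftan -0.3 gap 15.3
needle 1.48 rad = 2.97 mm hub [545.9 -84.9] px 191 64 axes [ 99.4 111.9] R 52.6 contrast 139
t 10.8 ang 36.0 head -38.3 r 35.82 z 125.5 Frad -2.8 Ftan 0.4 gap 16.0
needle 1.49 rad = 2.98 mm hub [545.9 -84.8] px 169 64 axes [ 98.8 112.5] R 52.4 contrast 140
[[0.0007, 0.005, -0.0, 0], [0.0022, 0.0097, -0.0001, 0], [0.0022, 0.0097, -0.0001, 0]]
[[0.0022, 0.0045, 0.0, 0], [0.005, 0.0087, 0.0, 0], [0.005, 0.0087, 0.0, 0]]
[[0.0034, 0.0037, 0.0, 0], [0.0072, 0.007, 0.0, 0], [0.0072, 0.007, 0.0, 0]]
```

```bash
python3 -m handwheel '[[0.0007,0.005,0,0],[0.0022,0.0097,0,0],[0.0022,0.0097,0,0]]' >/dev/null; python3 plan.py 8 0
python3 -m handwheel '[[0.0022,0.0045,0,0],[0.005,0.0087,0,0],[0.005,0.0087,0,0]]' >/dev/null; python3 plan.py 8 0
python3 -m handwheel '[[0.0034,0.0037,0,0],[0.0072,0.007,0,0],[0.0072,0.007,0,0]]' >/dev/null; python3 plan.py 8 3
```

```text
t 11.2 ang 52.1 head -22.2 r 35.72 z 125.5 Frad -3.6 Ftan -0.1 gap 15.6
needle 1.49 rad = 2.99 mm hub [545.8 -84.7] px 149 69 axes [ 97.9 112.3] R 51.8 contrast 142
t 11.6 ang 68.4 head -5.9 r 35.62 z 125.5 Frad -4.5 Ftan -0.3 gap 15.6
needle 1.50 rad = 3.00 mm hub [545.8 -84.7] px 133 81 axes [ 96.5 111.5] R 50.8 contrast 141
t 12.0 ang 84.6 head 10.3 r 35.57 z 125.5 Frad -5.2 Ftan -0.7 gap 16.2
needle 1.50 rad = 3.00 mm hub [545.8 -84.7] px 120 97 axes [ 94.7 109.9] R 49.7 contrast 142
[[0.004, 0.003, -0.0, 0], [0.0086, 0.005, 0.0, 0], [0.0086, 0.005, 0.0, 0]]
[[0.0048, 0.0013, 0.0, 0], [0.0098, 0.002, 0.0001, 0], [0.0098, 0.002, 0.0001, 0]]
[[0.005, -0.0, 0.0, 0], [0.01, -0.0008, 0.0001, 0], [0.01, -0.0008, 0.0001, 0]]
```

```bash
sed -i 's/573.45,8.6/573.4,7.8/' plan.py; python3 plan.py 8 3
```

```text
t 12.1 ang 84.7 head 10.4 r 36.36 z 125.5 Frad -4.9 Ftan -0.3 gap 15.9
needle 1.50 rad = 3.00 mm hub [545.8 -84.7] px 120 97 axes [ 94.7 109.8] R 49.7 contrast 142
[[0.0045, 0.0023, -0.0, 0], [0.0091, 0.0043, 0.0, 0], [0.0091, 0.0043, 0.0, 0]]
[[0.0048, 0.0013, 0.0, 0], [0.0098, 0.002, 0.0001, 0], [0.0098, 0.002, 0.0001, 0]]
[[0.005, -0.0, 0.0, 0], [0.01, -0.0008, 0.0001, 0], [0.01, -0.0008, 0.0001, 0]]
```

```bash
python3 -m handwheel '[[0.0045,0.0023,0,0],[0.0091,0.0043,0,0],[0.0091,0.0043,0,0]]' >/dev/null; python3 plan.py 8 0
python3 -m handwheel '[[0.0048,0.0013,0,0],[0.0098,0.002,0,0],[0.0098,0.002,0,0]]' >/dev/null; python3 plan.py 8 0
python3 -m handwheel '[[0.005,0,0,0],[0.010,-0.0008,0,0],[0.010,-0.0008,0,0]]' >/dev/null; python3 plan.py 8 3
```

```text
t 12.5 ang 100.7 head 26.5 r 36.19 z 125.5 Frad -1.8 Ftan -0.8 gap 15.5
needle 1.50 rad = 3.00 mm hub [545.7 -84.6] px 114 117 axes [ 93.  107.7] R 48.4 contrast 142
t 12.9 ang 116.8 head 42.5 r 36.18 z 125.5 Frad -4.0 Ftan -0.7 gap 15.4
needle 2.36 rad = 4.72 mm hub [546.3 -84.7] px 112 139 axes [ 93.9 105.3] R 47.1 contrast 133
t 13.3 ang 133.0 head 58.7 r 36.15 z 125.5 Frad -4.2 Ftan 0.9 gap 15.4
needle 1.87 rad = 3.75 mm hub [546.1 -84.7] px 117 159 axes [ 91.2 103.3] R 46.0 contrast 139
[[0.0048, -0.0016, 0.0001, 0], [0.0093, -0.0037, 0.0001, 0], [0.0093, -0.0037, 0.0001, 0]]
[[0.0042, -0.0027, 0.0001, 0], [0.008, -0.006, 0.0001, 0], [0.008, -0.006, 0.0001, 0]]
[[0.0033, -0.0038, 0.0, 0], [0.006, -0.008, 0.0001, 0], [0.006, -0.008, 0.0001, 0]]
```

A bump peaks near head 47°. Both samples fit a 2 mm rise, so this is the lower bump and I carry on.

```bash
python3 -m handwheel '[[0.0048,-0.0016,0,0],[0.0093,-0.0037,0,0],[0.0093,-0.0037,0,0]]' >/dev/null; python3 plan.py 8 0
python3 -m handwheel '[[0.0042,-0.0027,0,0],[0.008,-0.006,0,0],[0.008,-0.006,0,0]]' >/dev/null; python3 plan.py 8 0
python3 -m handwheel '[[0.0033,-0.0038,0,0],[0.006,-0.008,0,0],[0.006,-0.008,0,0]]' >/dev/null; python3 plan.py 8 3
```

```text
t 13.8 ang 149.1 head 74.8 r 36.07 z 125.5 Frad -2.9 Ftan -0.7 gap 15.5
needle 1.48 rad = 2.97 mm hub [546.2 -84.9] px 127 178 axes [ 91.1 100.2] R 45.0 contrast 142
t 14.2 ang 165.0 head 90.8 r 36.07 z 125.5 Frad -4.6 Ftan -1.1 gap 15.4
needle 1.48 rad = 2.97 mm hub [546.4 -84.9] px 140 194 axes [90.1 98.8] R 44.3 contrast 141
t 14.6 ang -179.2 head -253.5 r 36.00 z 125.6 Frad -4.0 Ftan -0.2 gap 15.5
needle 1.49 rad = 2.97 mm hub [546.4 -84.9] px 157 205 axes [89.5 97.2] R 43.9 contrast 137
[[0.0021, -0.0045, 0.0001, 0], [0.0036, -0.0093, 0.0001, 0], [0.0036, -0.0093, 0.0001, 0]]
[[0.0008, -0.005, 0.0, 0], [0.0009, -0.01, 0.0, 0], [0.0009, -0.01, 0.0, 0]]
[[-0.0006, -0.005, 0.0, 0], [-0.0019, -0.0098, 0.0, 0], [-0.0019, -0.0098, 0.0, 0]]
```

```bash
python3 -m handwheel '[[0.0021,-0.0045,0,0],[0.0036,-0.0093,0,0],[0.0036,-0.0093,0,0]]' >/dev/null; python3 plan.py 8 0
python3 -m handwheel '[[0.0008,-0.005,0,0],[0.0009,-0.010,0,0],[0.0009,-0.010,0,0]]' >/dev/null; python3 plan.py 8 0
python3 -m handwheel '[[-0.0006,-0.005,0,0],[-0.0019,-0.0098,0,0],[-0.0019,-0.0098,0,0]]' >/dev/null; python3 plan.py 8 3
```

```text
t 15.1 ang -163.6 head -237.9 r 35.95 z 125.6 Frad -3.7 Ftan -1.2 gap 15.6
needle 1.48 rad = 2.95 mm hub [546.2 -85. ] px 175 211 axes [88.7 95.4] R 43.7 contrast 137
t 15.5 ang -147.9 head -222.1 r 35.91 z 125.5 Frad -3.1 Ftan -0.6 gap 16.2
needle 1.47 rad = 2.95 mm hub [546.2 -85. ] px 194 213 axes [89.3 94.6] R 43.9 contrast 135
t 15.9 ang -131.8 head -206.1 r 35.87 z 125.5 Frad -0.9 Ftan 0.4 gap 15.8
needle 1.48 rad = 2.96 mm hub [545.9 -84.9] px 213 209 axes [88.8 94.4] R 44.3 contrast 133
[[-0.0018, -0.0047, -0.0, 0], [-0.0043, -0.009, -0.0, 0], [-0.0043, -0.009, -0.0, 0]]
[[-0.0031, -0.004, -0.0, 0], [-0.0067, -0.0074, -0.0001, 0], [-0.0067, -0.0074, -0.0001, 0]]
[[-0.0041, -0.0029, -0.0, 0], [-0.0085, -0.0053, -0.0001, 0], [-0.0085, -0.0053, -0.0001, 0]]
```

```bash
python3 -m handwheel '[[-0.0018,-0.0047,0,0],[-0.0043,-0.009,0,0],[-0.0043,-0.009,0,0]]' >/dev/null; python3 plan.py 8 0
python3 -m handwheel '[[-0.0031,-0.004,0,0],[-0.0067,-0.0074,0,0],[-0.0067,-0.0074,0,0]]' >/dev/null; python3 plan.py 8 0
python3 -m handwheel '[[-0.0041,-0.0029,0,0],[-0.0085,-0.0053,0,0],[-0.0085,-0.0053,0,0]]' >/dev/null; python3 plan.py 8 3
```

```text
t 16.3 ang -115.9 head -190.1 r 35.89 z 125.5 Frad -2.4 Ftan -1.5 gap 16.1
needle 2.99 rad = 5.98 mm hub [545.7 -84.9] px 230 201 axes [88.7 94.8] R 45.0 contrast 132
t 16.8 ang -99.5 head -173.8 r 35.92 z 125.5 Frad -2.6 Ftan 1.1 gap 15.2
needle 3.03 rad = 6.05 mm hub [545.8 -85. ] px 243 188 axes [90.5 95.6] R 45.9 contrast 131
t 17.2 ang -82.8 head -157.1 r 35.97 z 125.5 Frad -3.2 Ftan 0.7 gap 15.4
needle 1.47 rad = 2.93 mm hub [545.8 -85. ] px 253 170 axes [92.3 97. ] R 47.1 contrast 132
[[-0.0047, -0.0017, -0.0, 0], [-0.0097, -0.0026, -0.0001, 0], [-0.0097, -0.0026, -0.0001, 0]]
[[-0.005, -0.0003, -0.0, 0], [-0.01, 0.0002, -0.0001, 0], [-0.01, 0.0002, -0.0001, 0]]
[[-0.0049, 0.0011, -0.0001, 0], [-0.0096, 0.0029, -0.0001, 0], [-0.0096, 0.0029, -0.0001, 0]]
```

The samples either side of the high bump are symmetric (5.98 mm at −115.9°, 6.05 mm at −99.5°), so its peak is near crank angle −107.6°. I turn back, reading both flanks again on the way.

```bash
python3 plan.py -8.3 1;python3 plan.py -4.1 3
```

```text
t 17.2 ang -82.9 head -157.1 r 35.97 z 125.5 Frad -2.7 Ftan 0.6 gap 15.6
needle 1.47 rad = 2.93 mm hub [545.8 -85. ] px 253 170 axes [92.3 96.9] R 47.1 contrast 132
[[0.0046, 0.0024, 0.0, 0], [0.0089, 0.0054, 0.0001, 0], [0.0089, 0.0054, 0.0001, 0]]
t 17.3 ang -82.9 head -157.1 r 35.95 z 125.5 Frad -2.8 Ftan 3.1 gap 15.8
needle 1.46 rad = 2.93 mm hub [545.8 -85. ] px 253 170 axes [92.3 96.9] R 47.1 contrast 132
[[0.0024, 0.001, 0.0, 0], [0.0046, 0.0023, 0.0001, 0], [0.0046, 0.0023, 0.0001, 0]]
[[0.0022, 0.0014, 0.0, 0], [0.0042, 0.003, 0.0, 0], [0.0042, 0.003, 0.0, 0]]
[[0.0019, 0.0017, 0.0, 0], [0.0037, 0.0035, 0.0, 0], [0.0037, 0.0035, 0.0, 0]]
```

```bash
python3 -m handwheel '[[0.0046,0.0024,0,0],[0.0089,0.0054,0,0],[0.0089,0.0054,0,0]]' >/dev/null; python3 plan.py -4.1 0
python3 -m handwheel '[[0.0019,0.0017,0,0],[0.0037,0.0035,0,0],[0.0037,0.0035,0,0]]' >/dev/null; python3 plan.py -4.1 2
```

```text
t 17.7 ang -99.6 head -173.8 r 35.93 z 125.5 Frad -3.5 Ftan 0.6 gap 15.7
needle 3.06 rad = 6.12 mm hub [545.7 -85. ] px 243 188 axes [90.4 95.7] R 45.9 contrast 129
t 18.1 ang -107.5 head -181.8 r 35.93 z 125.5 Frad -3.1 Ftan 2.0 gap 15.6
needle 3.27 rad = 6.53 mm hub [545.7 -85. ] px 237 195 axes [89.6 95.1] R 45.4 contrast 131
[[0.0017, 0.0019, 0.0, 0], [0.0032, 0.004, 0.0001, 0], [0.0032, 0.004, 0.0001, 0]]
[[0.0014, 0.0022, 0.0, 0], [0.0026, 0.0045, 0.0, 0], [0.0026, 0.0045, 0.0, 0]]
```

```bash
python3 -m handwheel '[[0.0017,0.0019,0,0],[0.0017,0.0019,0,0]]' >/dev/null; python3 plan.py -4.1 0
python3 -m handwheel '[[0.0015,0.0021,0,0],[0.0015,0.0021,0,0]]' >/dev/null; python3 plan.py -4.1 0
python3 -m handwheel '[[0.0014,0.0022,0,0],[0.0026,0.0045,0,0],[0.0026,0.0045,0,0]]' >/dev/null;python3 plan.py -4.1 0
python3 -c "
from h import *
im=cams.camera('wrist');cv2.imwrite('pics/w6.png',im[:,:,::-1])"; python3 plan.py 4 4
```

```text
t 18.4 ang -111.6 head -185.8 r 35.94 z 125.5 Frad -4.8 Ftan 2.6 gap 16.0
needle 3.19 rad = 6.38 mm hub [545.7 -85. ] px 234 198 axes [89.1 94.9] R 45.2 contrast 131
t 18.7 ang -115.7 head -190.0 r 35.93 z 125.5 Frad -4.5 Ftan 1.9 gap 15.9
needle 2.97 rad = 5.94 mm hub [545.7 -84.9] px 230 201 axes [88.9 94.8] R 45.0 contrast 130
t 19.1 ang -124.1 head -198.4 r 35.93 z 125.5 Frad -3.6 Ftan 0.8 gap 15.9
needle 2.17 rad = 4.35 mm hub [545.9 -85. ] px 221 206 axes [88.9 94.6] R 44.6 contrast 132
t 19.2 ang -124.1 head -198.4 r 35.92 z 125.5 Frad -3.7 Ftan 0.7 gap 15.8
needle 2.18 rad = 4.36 mm hub [546.  -84.9] px 221 206 axes [89.4 94.6] R 44.6 contrast 133
[[-0.0011, -0.0023, 0.0, 0], [-0.0024, -0.0044, 0.0, 0], [-0.0024, -0.0044, 0.0, 0]]
[[-0.0015, -0.002, -0.0, 0], [-0.0031, -0.004, -0.0, 0], [-0.0031, -0.004, -0.0, 0]]
[[-0.0017, -0.0018, -0.0, 0], [-0.0036, -0.0035, -0.0, 0], [-0.0036, -0.0035, -0.0, 0]]
[[-0.002, -0.0016, -0.0, 0], [-0.0041, -0.003, -0.0, 0], [-0.0041, -0.003, -0.0, 0]]
```

View pics/w6.png

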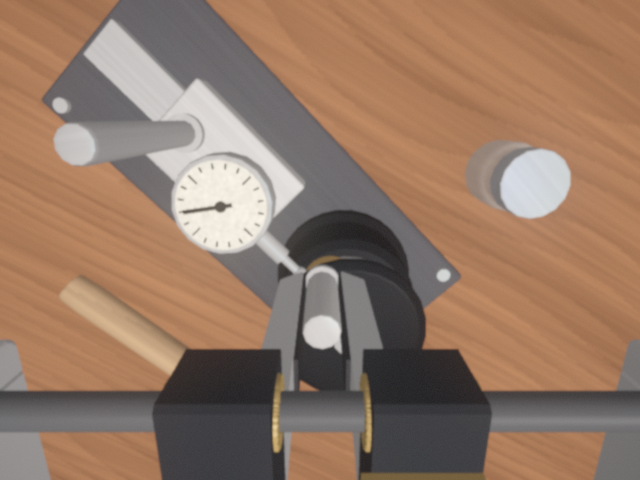

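```bash
python3 plan.py 8.4 1
```

```text
t 19.3 ang -124.1 head -198.4 r 35.94 z 125.5 Frad -3.9 Ftan 0.6 gap 15.6
needle 2.18 rad = 4.36 mm hub [546.1 -85. ] px 221 206 axes [90.  94.4] R 44.6 contrast 133
[[-0.0026, -0.0046, 0.0, 0], [-0.0058, -0.0087, -0.0, 0], [-0.0058, -0.0087, -0.0, 0]]
```

```bash
python3 -m handwheel '[[-0.0026,-0.0046,0,0],[-0.0058,-0.0087,0,0],[-0.0058,-0.0087,0,0]]' >/dev/null; python3 plan.py 3 1
python3 -m handwheel '[[-0.0015,-0.0011,0,0],[-0.0015,-0.0011,0,0]]' >/dev/null; python3 plan.py -3 1
```

```text
t 19.7 ang -107.5 head -181.7 r 35.95 z 125.5 Frad -3.9 Ftan -0.8 gap 15.6
needle 3.27 rad = 6.54 mm hub [545.7 -85. ] px 237 195 axes [89.7 95.1] R 45.5 contrast 131
[[-0.0013, -0.0014, -0.0, 0], [-0.0026, -0.0027, -0.0, 0], [-0.0026, -0.0027, -0.0, 0]]
t 20.0 ang -104.8 head -179.1 r 35.85 z 125.5 Frad -0.1 Ftan -3.6 gap 15.8
needle 3.25 rad = 6.50 mm hub [545.7 -84.9] px 239 192 axes [89.8 95.4] R 45.6 contrast 131
[[0.0014, 0.0013, 0.0, 0], [0.0026, 0.0027, 0.0, 0], [0.0026, 0.0027, 0.0, 0]]
```

The readings fit a peak at −107.2°, and the crank is now at −104.8°. I turn back 2.4°, relax the arm and release.

```bash
python3 -m handwheel '[[0.0011,0.0010,0,0],[0.0011,0.0010,0,0]]' >/dev/null; python3 plan.py -3 0
python3 -m handwheel '[[0,0,0,0],[0,0,0,0]]' >/dev/null; python3 plan.py -3 0
```

```text
t 20.3 ang -106.5 head -180.7 r 35.91 z 125.5 Frad -2.5 Ftan 3.1 gap 15.8
needle 3.27 rad = 6.54 mm hub [545.7 -85. ] px 238 194 axes [89.7 95.2] R 45.5 contrast 131
t 20.6 ang -106.5 head -180.7 r 35.92 z 125.5 Frad -3.5 Ftan 2.3 gap 16.2
needle 3.27 rad = 6.53 mm hub [545.7 -84.9] px 238 194 axes [89.6 95.2] R 45.5 contrast 130
```

```bash
python3 -m handwheel '[[0.0006,0.0006,0,0],[0.0006,0.0006,0,0]]' >/dev/null; python3 plan.py -3 0
python3 -m handwheel '[[0,0,0,0],[0,0,0,0],[0,0,0,0],[0,0,0,0],[0,0,0,0]]' 0
python3 -m handwheel '[[0,0,0,0],[0,0,0,0]]'
python3 -m handwheel '[[0,0,-0.03,0],[0,0,-0.06,0],[0,0,-0.09,0],[0,0,-0.09,0],[0,0,-0.09,0]]'
python3 - <<'E'
from h import *
st=read_state();w=cams.get_calibration("wrist");im=cams.camera("wrist");needle(im,w,[546,-85,99],"w7");print(st['clock'],st['eef_pos'],st['finger_gap'])
E
```

```text
t 20.9 ang -107.4 head -181.7 r 35.92 z 125.5 Frad -2.7 Ftan 6.3 gap 15.8
needle 3.27 rad = 6.54 mm hub [545.7 -84.9] px 237 194 axes [89.6 95.2] R 45.4 contrast 131
clock: 21.6
eef_pos: [562.6, -26.5, 125.5]
eef_rot: [-3.137, -0.008, -2.616]
wrist_force: [0.1, -1.1, 0.3]
finger_gap: 62.2
clock: 21.85
eef_pos: [562.6, -26.5, 125.6]
eef_rot: [-3.137, -0.008, -2.616]
wrist_force: [-1.0, 0.2, -0.2]
finger_gap: 82.2
clock: 22.48
eef_pos: [562.7, -25.7, 214.6]
eef_rot: [-3.138, -0.009, -2.616]
wrist_force: [0.6, -0.0, 0.1]
finger_gap: 93.8
needle 3.29 rad = 6.58 mm hub [546.1 -84.6] px 262 172 axes [64.1 66.7] R 32.8 contrast 107
22.475 [562.67307354 -25.71435866 214.55848647] 93.76076313530922
```

View pics/w7.png

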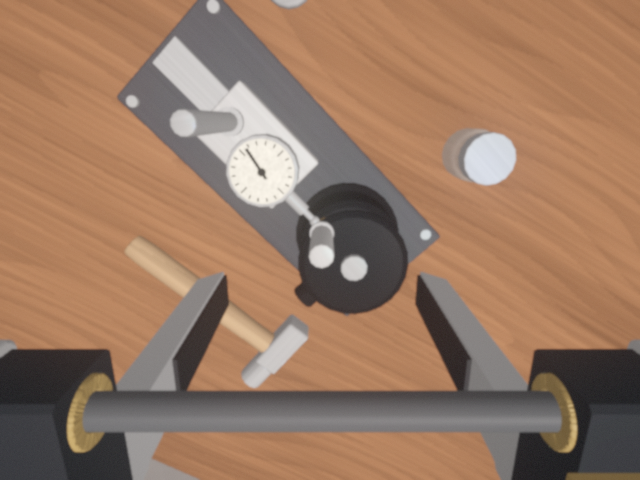

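The crank is free at (321,250), the needle still reads about 6.6 mm, and the gripper is well clear. I'm handing in.

```bash
python3 -c "
from cell import manip;print(manip.sign_off())"
```

```text
the job is handed in; nothing more can be done
None
```

The high spot is now at the plunger, everything is let go, and the job was handed in at about 22.5 s of robot time.

- **Preload:** I slid the stand up by its post until the needle read 2.95 mm. It read 3.0 mm after release, and 2.9–3.0 mm again on the plain rim between the bumps.
- **Search:** I turned the crank at a 15 N grip; the wrist forces I sampled stayed at about 7 N or less. A lower bump showed near head +47° (about +1.75 mm). The high one was at about −181.5°, reading about 6.5 mm, or +3.6 mm over the plain rim.
- **Final position:** I centred on the high spot from readings on both flanks, which put the peak at crank angle −107.2°. The crank was left at about −107.4°.
- **Last check:** with the gripper open and raised clear, the needle reads 6.58 mm, well below the 10 mm end of travel. The hammer and jar looked undisturbed. The sizer was out of view in that last picture, but I never went near it.

**What did not quite agree:**
- The high spot read +3.6 mm where the description says 4 mm. I don't know why, but it is well above the 2 mm bump.
- About 85° of the rim was not scanned, because both described bumps had already been found.
- Camera position estimates differed by up to about 4 mm between views. I corrected for this using the needle and the wrist force.

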